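# Close a broken border tile in its gluing cradle and hold it for taping

### The job

Be my third hand for mending the blue border tile: one half already lies in the wooden gluing cradle; gently pick up the brittle loose blue half (not the green one; pinch it with no more than 40 N), lay it flat in the cradle's channel with its broken edge facing the other half's, and slide it along until the break closes and the tile bears on the black rubber pad at the end stop. Keep pressing along the tile with a steady push of about 10 N (a kilogram's weight), for three seconds at least, so that I can tape across the crack: never squeeze or jam the pieces hard, leave the other things on the table where they are, and finish still holding and pressing, do not let go.

Things in the scene. Friction and masses are not known exactly. Their poses are not given: they have to be found in the camera images.
- cradle: Wooden gluing cradle, fixed to the table: plywood board 98 (x) by 220 mm (y), 12 mm thick, its channel along y; +y points to the end stop: the direction to press. Origin: on the table, under the channel's middle line; board from y = -85 to +135 mm, z up. The end stop is a block 78 mm wide, 42 mm high above the board, y = 108 to 132 mm, with the rubber pad on its front.
- channel_floor (a point): Point on the channel's floor, 12 mm straight above the cradle's origin, axes as the cradle. Two rails, 13 mm wide and 6 mm high above the floor, guide the tile: inner faces at x = -27 and +27 mm (3 mm play each side), from y = -3.5 mm, where they begin with round noses, to y = +108 mm. From y = -85 to -3.5 mm the floor is open at both sides.
- pad (a joint): Black sponge-rubber pad on the end stop, 46 mm wide, 24 mm high; its free face is at y = +90 mm of the cradle. Value: how far it is squeezed towards the stop, in m (0 free, 0.013 at most). It gives like a spring, 1.5 N per mm: about 10 N squeezes it 6 to 7 mm.
- lying_half: Half of the tile that lies loose in the channel, face up, its square end 0 to 6 mm short of the pad; 0.1 kg, 48 mm wide, 16 mm thick, dark blue glaze with two cream lines on terracotta clay. Origin: underside, mid-width, at the middle of the break; +y runs to the square end, 70 mm away. Break line (x, y) in mm: (-24, 3) (-9, -6) (5, 6) (13, 0) (24, -3), upright.
- lying_half_center (a point): Middle of the half in the channel: 35 mm along +y from its origin, half-way up (8 mm above its underside), axes as its body. With the break closed the loose half's centre lies 75 mm from it along -y, 0 in x and z, axes parallel.
- loose_half: The loose half to pick up, lying face up on the table, blue like the other; brittle, about 0.12 kg, 48 mm wide (x), 16 mm thick; a moulding 4 mm higher runs along its middle. Origin: underside, mid-width, at the middle of its broken edge (same zigzag as the other half's); it reaches 80 mm along its own -y. With the break closed the origins and axes of both halves coincide.
- loose_half_center (a point): Middle of the loose blue half: 40 mm along its -y from its origin, half-way up (8 mm above its underside), axes as its body. Grasp it here across its 48 mm width (x).
- green_piece: Piece of another border tile, green glaze, 48 by 62 by 16 mm, lying flat; origin at its underside, at the middle of its broken edge. Not part of this job, leave it. From start to start it and the loose blue half may change places: tell them by colour.
- masking_tape: Roll of masking tape, 104 mm across, 25 mm high, lying flat; origin at its underside centre. Leave it.
- glue_tube: Blue tube of glue 136 mm long, lying beyond the cradle (another one lies far back on the right); origin at its underside centre. Leave it.
- scissors: Scissors with orange handles, 199 mm long, 9 mm thick, lying flat near the table's front edge; origin at the underside near the middle. Leave them.
- pencil: Green pencil, 136 mm long, 7 mm thick, lying; origin at its underside centre. Leave it.

How it is judged:
By the outcome, as a careful person would: the job done as asked, in the order asked, and still so for the second after the job is handed in, while the arm keeps its last pose, push and grip.
It also fails if it takes over 58 s, if anything falls off the work surface, if the arm or the gripper's body presses on something with over 40 N, if the wrist force passes 120 N, or if a joint passes its speed limit or range.

### The arm

A 7-joint arm with a two-finger parallel gripper is mounted at the origin on a cart in front of the work surface, level with it; the furniture and walls round the work are solid. World frame = base frame: x ahead of the robot, y to its left, z up, the work surface at z = 0. Lengths are in mm, angles in rad, forces in N, time in s.
With the tool pointing down it reaches from about 400 to 900 mm from the base axis. Payload 5.6 kg.
Tool frame: the origin (TCP) lies midway between the tips of the shut fingers; the grasp point (between the pads) lies 19 mm behind it; x points along the fingers, y is the direction in which the jaws open and shut, and the axes are right-handed (so a half turn about x gives the same grasp; the last joint's range is limited). The gripper opens to 92 mm and grips with 3 to 60 N. Pads are 20 mm wide; open, the fingers measure 128 mm over their backs; the gripper's body (75 mm by 189 mm) begins 69 mm behind the grasp point.
Start: joints at [1.258, 0.468, -0.012, 1.603, 0.006, 1.071, -0.056], TCP at [173.208, -626.505, 214.592] pointing down, gripper open.
Joint ranges: [-2.53, 2.53], [-0.31, 2.02], [-1.57, 1.55], [0.28, 2.44], [-1.29, 4.43], [0.15, 1.84], [-2.92, 2.92]. Speed limits (rad/s): [2.57, 2.57, 3.14, 3.14, 3.14, 3.14, 3.14].

### API

Orientations are given as a rotation vector (axis times angle).
In Python, from cell import robot, grip, kin, viewer gives the robot as it stands. Calls block until the motion is done:
- robot.movep(position, orientation): joint-space move of the TCP to a pose.
- robot.servo_line(position, feed=150, rotation=None): straight line of the TCP; rotation=None keeps the orientation; feed is the mean speed in mm/s.
- robot.goto_joints(angles): joint-space move.
- grip(opening, newtons=None): opening from 0.0 (shut) to 1.0 (fully open); newtons is the grip in N (None keeps the last); returns when the fingers have stopped.
- robot.hold(seconds).
- kin.ik(position, orientation): joint angles nearest the present ones, or None.
- robot.observe(): the state.
- viewer.read_camera(name): name is "side" or "top"; returns the picture (480x640x3 uint8, red, green, blue); there is no depth.
- viewer.camera_info(name): a dict with "camera_matrix" (3x3 intrinsics, pixels), "R" (3x3) and "t" (3): a world point X has camera coordinates R X + t. Camera axes: x right, y down, z forward; pixel columns grow to the right and rows downward; lengths in mm; the calibration is good to about 2 mm. A picture is of the moment at which its call begins. camera_info takes no time and is no camera call.
A pose or a line that the arm cannot do raises robot.IKError and nothing moves.
- robot.job_done(): hands the job in, once; it reports no verdict.
Trained networks look in the newest picture that a camera, given by its name, has taken for a name from the list of things; names that differ only in an ending like _2 or _b are one class to them, and where a whole thing is asked for, a point or a joint stands for the part that bears it (a point fixed in the world has none). Each returns a list of dicts, best first, with "confidence" (0 to 1); they miss things now and then, are a little off and sometimes report something else, mostly with a low value. They report only what shows in the picture. A call takes as long as a camera call.
- viewer.silhouettes(name, camera): "mask" (480x640 bool, what is visible of it).
- viewer.pinpoint(name, camera): "at" ([x, y, z] in mm, in the coordinates of the camera as it stood for that picture, good to about 4 mm: a listed point, or the origin of a listed thing).
The state is a dict: "t": time; "joints": joint angles; "joint_velocities": joint speeds; "joint_torque": joint torques, N m; "tcp_pos": TCP position; "tcp_rot": TCP orientation; "contact_force": force on the tool from outside, world axes, zero at the start; "wrist_torque": the same for the moment, N m; "grip_width": opening from 0.0 (shut) to 1.0 (fully open).
Only numpy, scipy, OpenCV 4.12 (cv2) and the standard library are available. Lean on these libraries where they do the work, as an engineer would, in place of code of your own. Each camera call takes 0.05 s, during which the arm holds its last target.

## Working session

There is one attempt and no reset: what is moved stays moved. The work goes in short steps, each a Python script; the robot and the scene stay as the last script left them, time stands still between calls to the robot, and variables do not carry over. Pictures are saved under pics/ and viewed, and the job is handed in when it is done.

```bash
ls; mkdir -p pics
python3 - <<'E'
from cell import robot, grip, kin, viewer
import cv2,numpy as np
for c in("side","top"):
    im=viewer.read_camera(c); cv2.imwrite(f"pics/{c}0.png",im[:,:,::-1])
    i=viewer.camera_info(c); print(c,i)
    R=np.array(i["R"]);t=np.array(i["t"])
    for n in ["cradle","channel_floor","lying_half","lying_half_center","loose_half","loose_half_center","green_piece","pad"]:
        for d in viewer.pinpoint(n,c)[:3]:
            print(n,round(d["confidence"],2),np.round(R.T@(np.array(d["at"])-t),1))
print(robot.observe())
E
```

```text
pics
side {'camera_matrix': array([[478.17425453,   0.        , 321.21420414],
       [  0.        , 478.17425453, 239.0210599 ],
       [  0.        ,   0.        ,   1.        ]]), 'R': array([[-0.17094262, -0.98527686, -0.00285136],
       [-0.83656686,  0.1466695 , -0.52786735],
       [ 0.52051369, -0.08784967, -0.84932204]]), 't': array([157.17889736, 513.68188811, 687.24891912])}
cradle 0.95 [579.8 -18.1   0.7]
channel_floor 0.77 [575.4 -22.   10.7]
lying_half 0.83 [580.6  -8.8  11.8]
lying_half_center 0.84 [595.8  28.9  22. ]
lying_half_center 0.67 [579.7 -18.9  -1.2]
loose_half_center 0.68 [441.  178.4  11.2]
green_piece 0.68 [ 412.9 -188.9    1.1]
green_piece 0.42 [593.2  30.2  22. ]
green_piece 0.35 [ 7.755e+02 -1.921e+02  5.000e-01]Traceback (most recent call last):
  File "<stdin>", line 8, in <module>
ValueError: it knows: channel_floor, cradle, glue_tube, green_piece, loose_half, loose_half_center, lying_half, lying_half_center, masking_tape, pencil, scissors
```

View pics/side0.png

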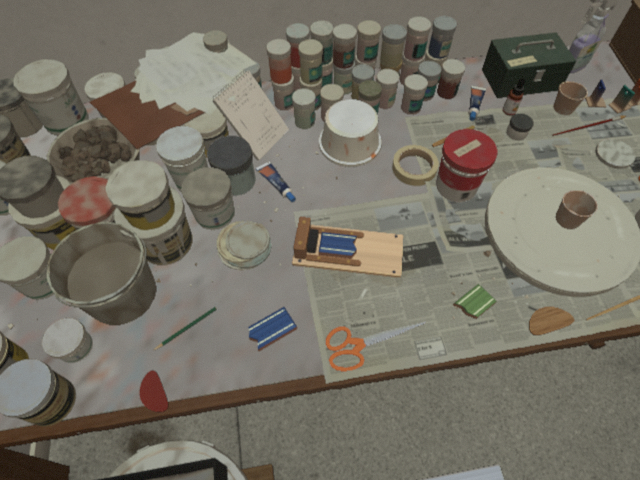

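Run:
```python
from cell import robot, grip, kin, viewer
import cv2,numpy as np
for c in("top",):
    im=viewer.read_camera(c); cv2.imwrite(f"pics/{c}0.png",im[:,:,::-1])
    i=viewer.camera_info(c); print(c,i)
    R=np.array(i["R"]);t=np.array(i["t"])
    for n in ["cradle","channel_floor","lying_half","lying_half_center","loose_half","loose_half_center","green_piece"]:
        for d in viewer.pinpoint(n,c)[:3]:
            print(n,round(d["confidence"],2),np.round(R.T@(np.array(d["at"])-t),1))
print(robot.observe())
```

```text
top {'camera_matrix': array([[452.2260021 ,   0.        , 324.49522618],
       [  0.        , 452.2260021 , 232.31234658],
       [  0.        ,   0.        ,   1.        ]]), 'R': array([[ 0.00100766, -0.9999872 ,  0.00495831],
       [-0.98870818, -0.00173928, -0.1498436 ],
       [ 0.1498503 , -0.00475133, -0.98869728]]), 't': array([ 55.05340481, 583.74060986, 880.60712642])}
cradle 0.89 [576.  -18.   -1.3]
cradle 0.5 [ 4.266e+02  2.137e+02 -1.000e-01]
channel_floor 0.87 [574.6 -22.9  14. ]
lying_half 0.91 [580.8  -5.6  14.3]
lying_half_center 0.57 [590.2  28.5  13.6]
loose_half 0.94 [427.9 215.7  -0.7]
loose_half_center 0.85 [441.1 175.5   4.1]
loose_half_center 0.4 [573.6 -17.7   1. ]
green_piece 0.93 [ 409.6 -186.2   -1.4]
green_piece 0.32 [467.4 343.   -6.6]
{'t': 0.8, 'joints': array([ 1.25798281,  0.46744556, -0.0116067 ,  1.60269864,  0.00601432,
        1.07142876, -0.05630236]), 'joint_velocities': array([-0.00013837,  0.00118327,  0.00013909, -0.00110164,  0.00150943,
       -0.00099707,  0.00194647]), 'joint_torque': array([ 8.42051531e-05, -5.20359743e+01, -1.21938373e-02, -2.44046402e+01,
       -5.66218444e-02,  1.12623896e-02,  3.67492464e-05]), 'tcp_pos': array([ 173.21726255, -626.4981822 ,  214.62828389]), 'tcp_rot': array([ 2.07716171,  0.28181096, -2.07724313]), 'contact_force': array([0.47377574, 0.26255062, 0.79213915]), 'wrist_torque': array([ 0.00116738, -0.00496362, -0.00981153]), 'grip_width': 1.0023975301592927}
```

The side view shows the cradle at about (350,247), with the end stop on the left and the lying half at about (335,243). The loose blue half is at about (272,328) and the green piece is far right at (474,300). Next I'll get precise crops.

```bash
cat > h.py <<'E'
import numpy as np,cv2
from cell import robot, grip, kin, viewer
def cam(c):
    i=viewer.camera_info(c); return i["camera_matrix"],np.array(i["R"]),np.array(i["t"])
def proj(c,X):
    K,R,t=cam(c); p=(np.atleast_2d(X)@R.T+t)@K.T; return p[:,:2]/p[:,2:]
def back(c,uv,z):
    K,R,t=cam(c); uv=np.atleast_2d(np.array(uv,float))
    d=np.c_[uv,np.ones(len(uv))]@np.linalg.inv(K).T@R; o=-R.T@t
    return o+d*((z-o[2])/d[:,2])[:,None]
E
python3 - <<'E'
from h import *
for c in("side","top"):
    im=cv2.imread(f"pics/{c}0.png")
    for n,p in(("cr",[585,-10,10]),("lo",[441,177,5])):
        u,v=proj(c,p)[0].astype(int); w=70 if n=="cr" else 45
        x0,y0=u-w,v-int(w*.75)
        k=im[y0:y0+int(1.5*w),x0:x0+2*w]; print(c,n,x0,y0,800/(2*w))
        cv2.imwrite(f"pics/{c}_{n}.png",cv2.resize(k,(800,int(800/(2*w)*k.shape[0])),interpolation=cv2.INTER_CUBIC))
E
```

```text
side cr 283 195 5.714285714285714
side lo 226 295 8.88888888888889
top cr 285 182 5.714285714285714
top lo 221 269 8.88888888888889
```

View pics/top0.png

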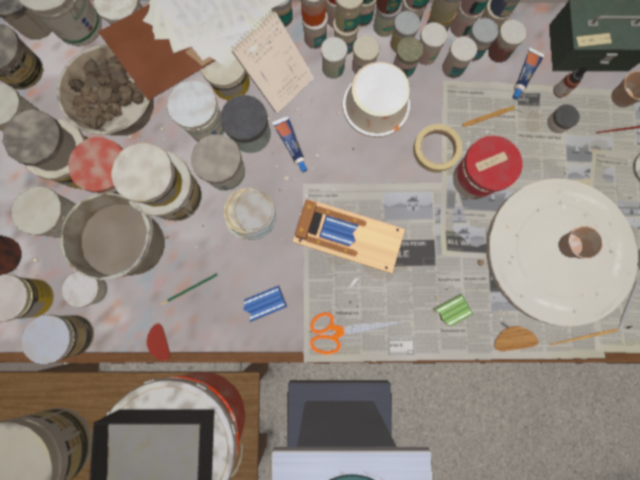

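View pics/top_cr.png

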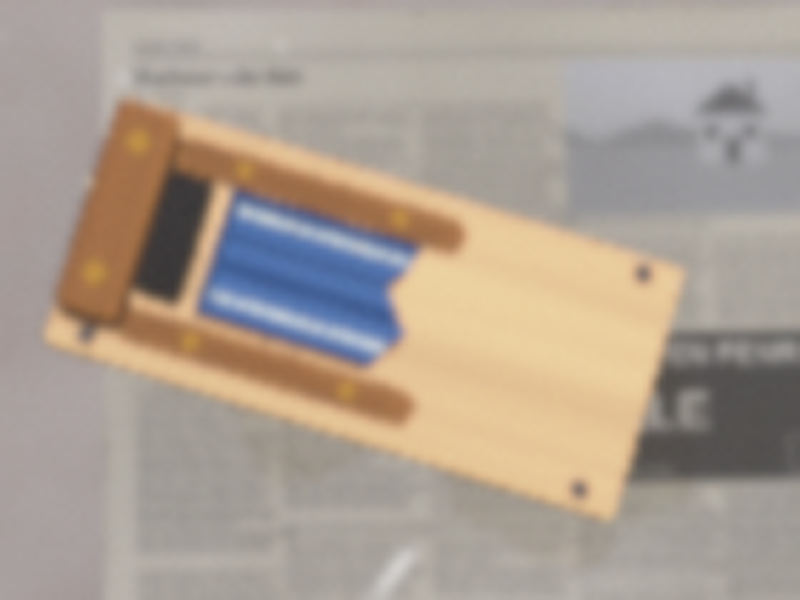

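View pics/top_lo.png

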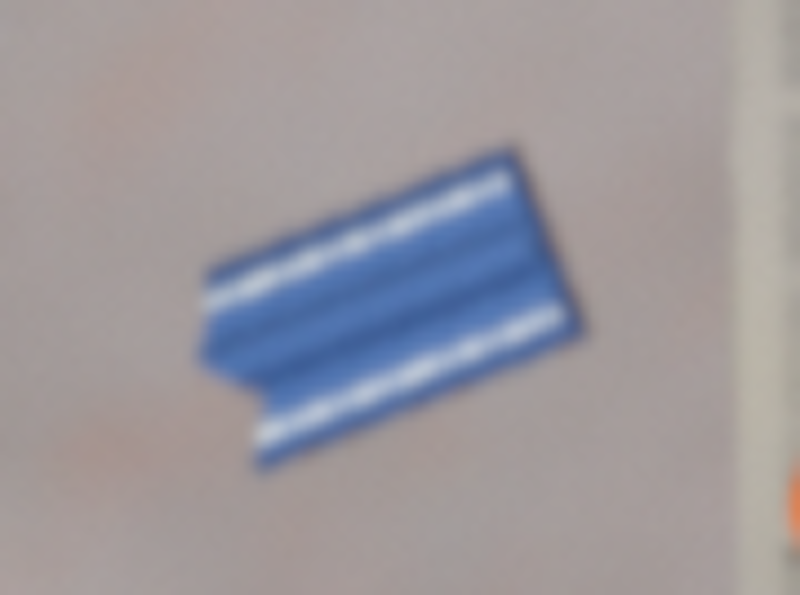

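View pics/side_cr.png

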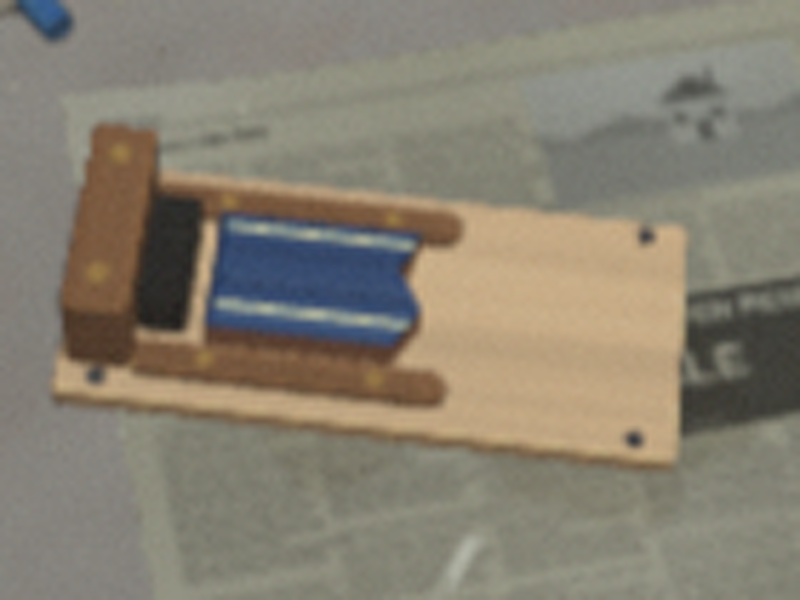

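View pics/side_lo.png

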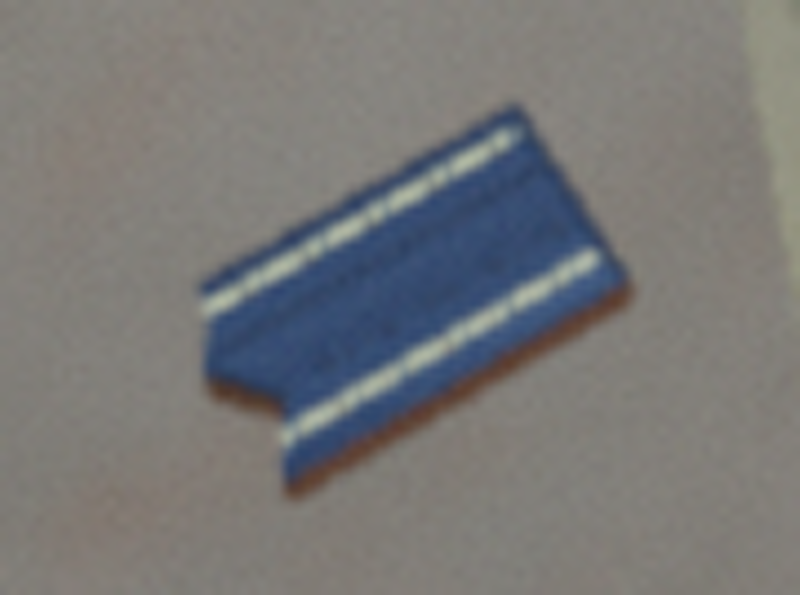

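```bash
cat > fit.py <<'E'
from h import *
from scipy.optimize import least_squares
def fit(obs,x0):
    # obs: list cam, local xyz, pix
    def pose(p,L): 
        c,s=np.cos(p[2]),np.sin(p[2]); L=np.array(L,float)
        return np.c_[p[0]+c*L[:,0]-s*L[:,1],p[1]+s*L[:,0]+c*L[:,1],L[:,2]]
    def f(p):
        r=[]
        for c in obs:
            L=[o[0] for o in obs[c]]; P=np.array([o[1] for o in obs[c]],float)
            r.append((proj(c,pose(p,L))-P).ravel())
        return np.concatenate(r)
    s=least_squares(f,x0,loss='soft_l1'); return s.x,f(s.x)
E
python3 - <<'E'
from fit import *
def conv(l,x0,y0,s): return [(L,((u+.5)/s-.5+x0,(v+.5)/s-.5+y0)) for L,(u,v) in l]
s=800/140;s2=800/90
o={}
o['cradle']={'top':conv([((49,-85,12),(686,264)),((-49,-85,12),(612,520)),((-49,135,12),(45,342))],285,182,s),
 'side':conv([((49,-85,12),(687,228)),((-49,-85,12),(680,458)),((-49,135,12),(55,393))],283,195,s)}
z=28
o['lying']={'top':conv([((24,70,z),(234,188)),((-24,70,z),(200,315)),((-24,3,z),(368,366)),((-9,-6,z),(406,330)),((5,6,z),(388,290)),((24,-3,z),(424,247))],285,182,s),
 'side':conv([((24,70,z),(225,213)),((-24,70,z),(212,328)),((-24,3,z),(392,348)),((-9,-6,z),(420,308)),((5,6,z),(402,272)),((24,-3,z),(420,236))],283,195,s)}
z=16
o['loose']={'top':conv([((24,-80,z),(515,150)),((-24,-80,z),(583,335)),((-24,3,z),(257,468)),((-9,-6,z),(262,388)),((5,6,z),(203,357)),((24,-3,z),(207,273))],221,269,s2),
 'side':conv([((24,-80,z),(517,106)),((-24,-80,z),(628,283)),((-24,3,z),(290,484)),((-9,-6,z),(284,404)),((5,6,z),(210,377)),((24,-3,z),(204,292))],226,295,s2)}
for n,x0 in(('cradle',[578,-18,-.3]),('lying',[580,-7,-.3]),('loose',[428,215,.35])):
    for q in (o[n],{'top':o[n]['top']},{'side':o[n]['side']}):
        p,r=fit(q,x0); print(n,list(q),np.round(p,3),'rms px',np.sqrt((r**2).mean()).round(2),np.abs(r).max().round(2))
E
```

```text
cradle ['top', 'side'] [ 5.76194e+02 -2.09220e+01 -2.98000e-01] rms px 0.76 1.47
cradle ['top'] [ 5.76064e+02 -1.88630e+01 -2.99000e-01] rms px 0.36 0.65
cradle ['side'] [ 5.76603e+02 -2.26700e+01 -2.94000e-01] rms px 0.4 0.72
lying ['top', 'side'] [ 5.80235e+02 -7.60000e+00 -2.90000e-01] rms px 0.82 2.11
lying ['top'] [ 5.80261e+02 -6.23900e+00 -2.93000e-01] rms px 0.42 0.84
lying ['side'] [ 5.80079e+02 -9.38100e+00 -2.89000e-01] rms px 0.73 1.23
loose ['top', 'side'] [4.25537e+02 2.14433e+02 3.86000e-01] rms px 0.79 1.52
loose ['top'] [4.26473e+02 2.15992e+02 3.78000e-01] rms px 0.57 0.83
loose ['side'] [4.24637e+02 2.12998e+02 3.96000e-01] rms px 0.51 0.79
```

```bash
cat >> h.py <<'E'
from scipy.spatial.transform import Rotation as Ro
def orient(th,sg=1):
    x=np.array([0,0,-1.]);y=sg*np.array([np.cos(th),np.sin(th),0]);z=np.cross(x,y)
    return Ro.from_matrix(np.c_[x,y,z]).as_rotvec()
def loc(p,L):
    c,s=np.cos(p[2]),np.sin(p[2]); return np.array([p[0]+c*L[0]-s*L[1],p[1]+s*L[0]+c*L[1],L[2]])
CR=np.array([576.2,-20.9,-.297]); LO=np.array([425.6,214.4,.386]); D=48.
def st():
    o=robot.observe(); print('t',round(o['t'],2),'tcp',np.round(o['tcp_pos'],1),'F',np.round(o['contact_force'],2),'M',np.round(o['wrist_torque'],2),'g',round(o['grip_width']*92,1),'rv',np.round(o['tcp_rot'],3)); return o
E
python3 - <<'E'
from h import *
for sg in(1,-1):
    for n,P,L in(('pick',LO,(0,-D,4)),('pickhi',LO,(0,-D,120)),('hover',CR,(0,-12-D,80)),('place',CR,(0,-12-D,16)),('end',CR,(0,30-D,16))):
        r=kin.ik(loc(P,L),orient(P[2],sg)); print(sg,n,loc(P,L).round(1),None if r is None else np.round(r,2))
E
```

```text
1 pick [443.7 169.9   4. ] [ 0.26  0.74 -0.87  2.11  0.9   0.72 -0.83]
1 pickhi [443.7 169.9 120. ] [ 0.46  0.61 -1.14  2.05  0.71  0.94 -0.68]
1 hover [558.6 -78.3  80. ] [ 0.5   0.57 -0.54  1.89  0.4   0.79 -0.56]
1 place [558.6 -78.3  16. ] [ 0.44  0.66 -0.47  1.91  0.46  0.67 -0.6 ]
1 end [570.9 -38.1  16. ] [ 0.36  0.67 -0.46  1.89  0.45  0.68 -0.67]
-1 pick [443.7 169.9   4. ] [ 0.52  1.14 -1.34  2.09  1.29  1.17  2.06]
-1 pickhi [443.7 169.9 120. ] [ 0.55  0.77 -1.32  2.05  0.87  1.07  2.33]
-1 hover [558.6 -78.3  80. ] [ 0.95  1.03 -1.33  1.86  1.09  1.22  2.09]
-1 place [558.6 -78.3  16. ] [ 0.95  1.19 -1.34  1.88  1.26  1.25  2.01]
-1 end [570.9 -38.1  16. ] [ 0.87  1.2  -1.34  1.86  1.26  1.26  1.94]
```

Run:
```python
from h import *
r=orient(LO[2])
robot.movep(loc(LO,(0,-D,120)),r); st()
grip(0.85,30)
robot.servo_line(loc(LO,(0,-D,30)),feed=120); 
b=robot.observe()['contact_force'];st()
robot.servo_line(loc(LO,(0,-D,4)),feed=40); st()
im=viewer.read_camera("side"); cv2.imwrite("pics/pre.png",im[200:440,150:470,::-1].repeat(2,0).repeat(2,1))
```

```text
t 3.77 tcp [444.1 169.2 119.9] F [ 0.55  0.13 -0.67] M [-0.   -0.12 -0.02] g 92.3 rv [ 0.921  1.367 -0.922]
t 5.08 tcp [444.  170.3  30.4] F [ 0.29  0.1  -0.62] M [-0.02 -0.05 -0.07] g 78.5 rv [ 0.921  1.367 -0.919]
t 5.88 tcp [443.7 170.1   4. ] F [0.37 0.11 1.23] M [-0.06 -0.06 -0.02] g 78.1 rv [ 0.92   1.368 -0.92 ]
```

View pics/pre.png

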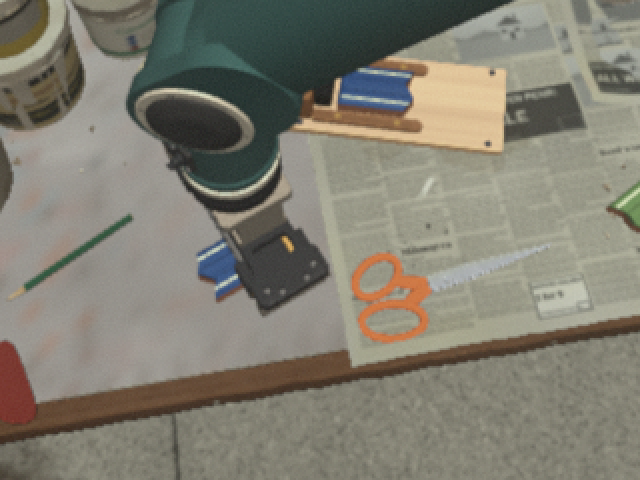

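The gripper straddles the loose half: the broken edge shows at (215,265) in the crop and the scissors are clear. Closing now.

Run:
```python
from h import *
grip(0.58,15);st()
grip(0.0,15);st()
grip(0.0,30);st()
o=st()
p=o['tcp_pos'].copy(); p[2]+=40
robot.servo_line(p,feed=80); st()
im=viewer.read_camera("side"); cv2.imwrite("pics/lift.png",im[200:440,150:470,::-1].repeat(2,0).repeat(2,1))
im=viewer.read_camera("top"); cv2.imwrite("pics/liftt.png",im[200:440,150:470,::-1].repeat(2,0).repeat(2,1))
```

```text
t 6.47 tcp [443.7 169.9   4. ] F [ 0.6   0.13 -0.11] M [-0.02 -0.12 -0.01] g 53.3 rv [ 0.92   1.367 -0.92 ]
t 6.72 tcp [443.8 170.    4. ] F [ 0.53 -0.69  0.4 ] M [-0.   -0.18  0.08] g 48.0 rv [ 0.92   1.367 -0.92 ]
t 6.93 tcp [443.8 170.    4. ] F [ 0.92 -0.32  0.42] M [-0.01 -0.2   0.05] g 47.7 rv [ 0.92   1.367 -0.92 ]
t 6.93 tcp [443.8 170.    4. ] F [ 0.92 -0.32  0.42] M [-0.01 -0.2   0.05] g 47.7 rv [ 0.92   1.367 -0.92 ]
t 7.58 tcp [443.8 169.6  44. ] F [-0.48  1.08 -1.01] M [-0.06 -0.13 -0.07] g 47.4 rv [ 0.92   1.367 -0.921]
```

View pics/lift.png

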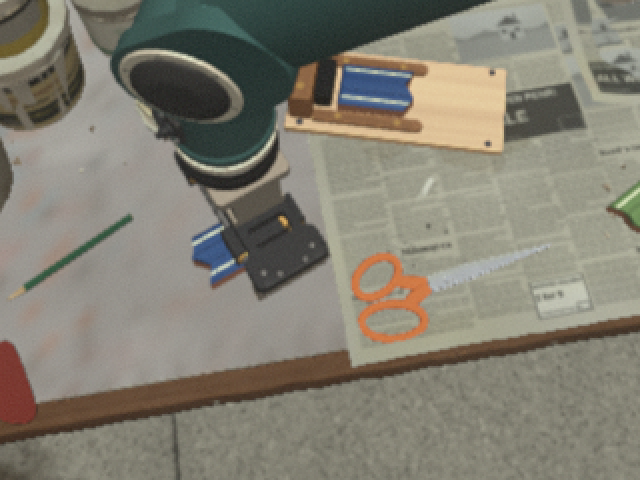

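View pics/liftt.png

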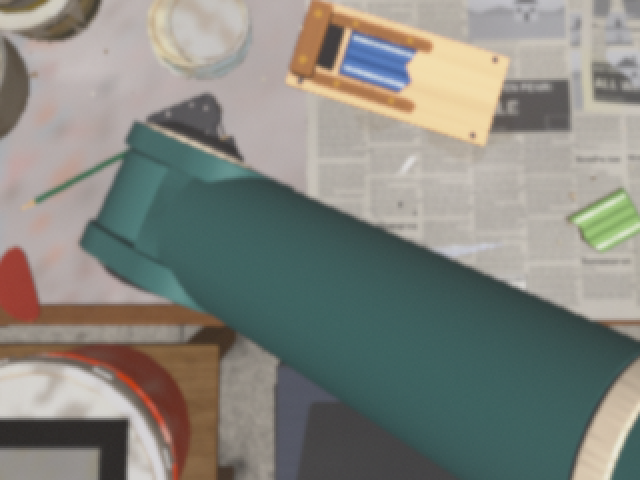

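The tile is lifted level: its broken end is at (215,255) in the crop, grip width 47.4 mm. Moving above the cradle.

Run:
```python
from h import *
p=robot.observe()['tcp_pos'].copy(); p[2]=110
robot.servo_line(p,feed=120)
r=orient(CR[2])
robot.movep(loc(CR,(0,-14-D,100)),r);st()
robot.servo_line(loc(CR,(0,-14-D,40)),feed=80);st()
im=viewer.read_camera("side"); cv2.imwrite("pics/hov.png",cv2.resize(im[165:305,260:446,::-1],None,fx=4,fy=4,interpolation=2))
im=viewer.read_camera("top"); cv2.imwrite("pics/hovt.png",cv2.resize(im[165:305,260:446,::-1],None,fx=4,fy=4,interpolation=2))
```

```text
t 9.45 tcp [557.6 -77.6 100.1] F [ 0.54  0.45 -1.58] M [ 0.03 -0.08  0.  ] g 47.7 rv [ 1.423  1.057 -1.421]
t 10.35 tcp [558.5 -80.   40.3] F [-0.32 -0.52 -0.21] M [-0.05 -0.1   0.04] g 47.9 rv [ 1.425  1.054 -1.424]
```

View pics/hov.png

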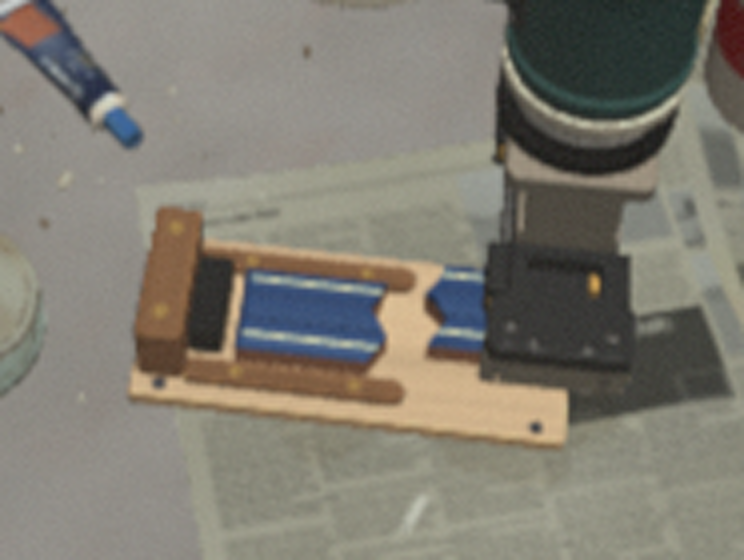

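View pics/hovt.png

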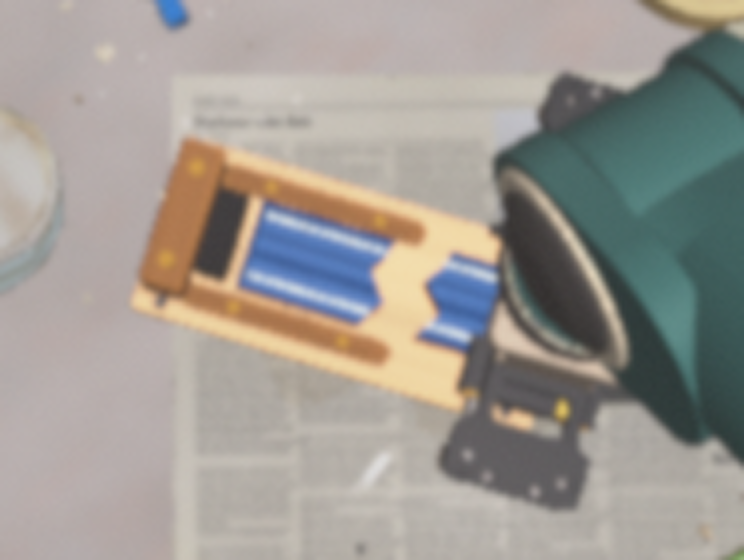

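Both views show the broken edge facing the other half, well lined up, with the tip before the rail noses. I'll lower to just above the floor and measure the lateral offset.

Run:
```python
from h import *
robot.servo_line(loc(CR,(0,-14-D,17.5)),feed=50);robot.hold(0.2);st()
for c in("side","top"):
    im=viewer.read_camera(c); cv2.imwrite(f"pics/low_{c}_raw.png",im[:,:,::-1])
    x0,y0=(285,195) if c=="side" else (285,182)
    cv2.imwrite(f"pics/low_{c}.png",cv2.resize(im[y0:y0+80,x0:x0+110,::-1],None,fx=7,fy=7,interpolation=2))
```

```text
t 11.25 tcp [558.2 -80.1  17.6] F [ 0.39 -0.43 -1.47] M [-0.06 -0.05 -0.02] g 48.1 rv [ 1.425  1.054 -1.424]
```

View pics/low_side.png

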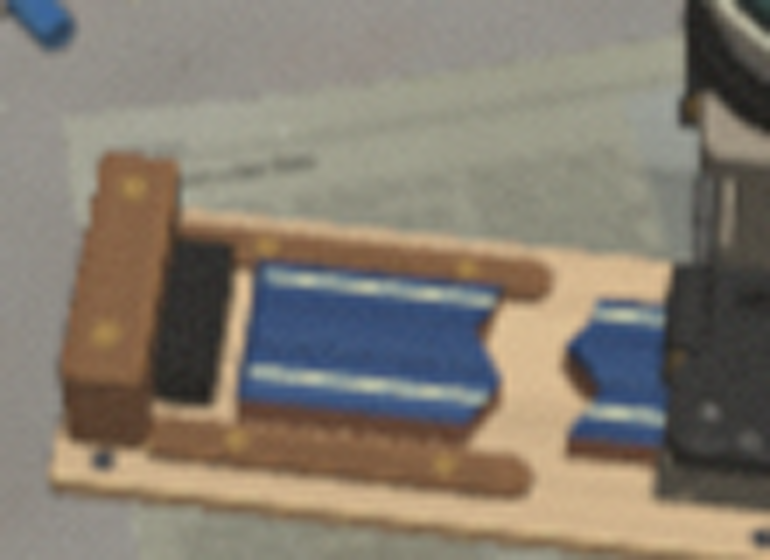

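View pics/low_top.png

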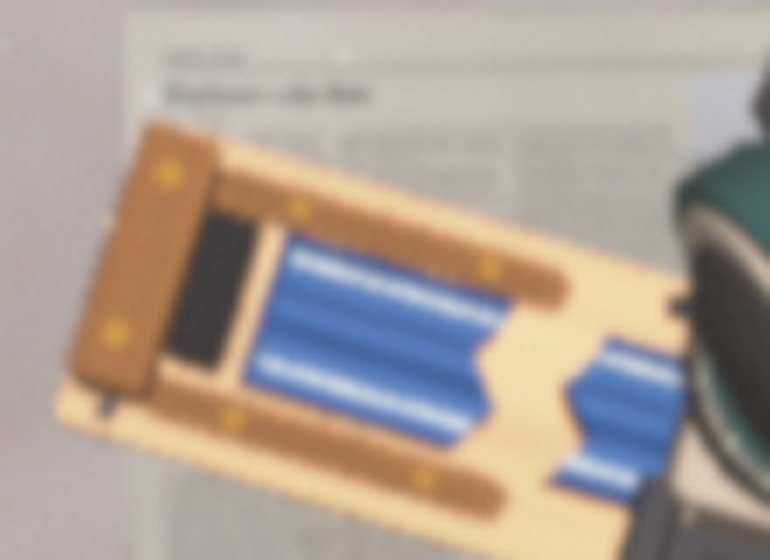

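Extrapolating the cream lines of the lying half, the loose half matches to under 1 mm in both views. Now I'll lower to floor contact and slide with force monitoring.

```bash
cat >> h.py <<'E'
U=np.array([-np.sin(CR[2]),np.cos(CR[2]),0]); X=np.array([np.cos(CR[2]),np.sin(CR[2]),0])
def force(n=6,dt=0.02):
    a=[]
    for _ in range(n): robot.hold(dt); a.append(robot.observe()['contact_force'])
    a=np.array(a); f=a.mean(0); return np.array([f@X,f@U,f[2]]),a.std(0).max()
def cpos():
    o=robot.observe(); d=o['tcp_pos']-np.array([CR[0],CR[1],0]); return np.array([d@X,d@U,d[2]]),o
E
python3 - <<'E'
from h import *
import json
f0,s=force(12);print('base',f0.round(2),s.round(2))
z=17.5
while z>13.5:
    z-=0.5
    robot.servo_line(loc(CR,(0,-14-D,z)),feed=20)
    f,_=force(5); print(z,(f-f0).round(2),cpos()[0].round(2),round(robot.observe()['t'],2))
    if f[2]-f0[2]>2: break
json.dump([list(f0),z],open('s.json','w'))
E
```

```text
base [ 0.01 -0.17 -0.99] 0.53
17.0 [ 0.08  0.07 -0.03] [-2.000e-02 -6.197e+01  1.697e+01] 11.88
16.5 [ 0.2   0.22 -0.11] [-1.000e-02 -6.201e+01  1.648e+01] 12.22
16.0 [-0.2   0.2   0.59] [  0.08 -61.99  16.04] 12.55
15.5 [-2.23 -1.11  6.78] [  0.1  -61.99  16.04] 12.88
```

Run:
```python
from h import *
import json
f0=np.array(json.load(open('s.json'))[0])
z=15.95
robot.servo_line(loc(CR,(0,-14-D,z)),feed=20); f,_=force(5); print((f-f0).round(2))
y=-14
for i in range(5):
    y+=4.5
    robot.servo_line(loc(CR,(0,y-D,z)),feed=25)
    f,_=force(4); c,o=cpos(); print(y,(f-f0).round(2),c.round(2),round(o['t'],2))
    if abs((f-f0)[1])>4 or abs((f-f0)[0])>4: print('stop');break
json.dump([list(f0),z,y],open('s.json','w'))
for c in("side","top"):
    im=viewer.read_camera(c)
    x0,y0=(285,195) if c=="side" else (285,182)
    cv2.imwrite(f"pics/sl_{c}.png",cv2.resize(im[y0:y0+80,x0:x0+110,::-1],None,fx=7,fy=7,interpolation=2))
```

```text
[-0.65  0.08  3.83]
-9.5 [ 0.55 -0.03  3.11] [  0.26 -57.15  16.05] 13.62
-5.0 [ 0.25 -0.28  4.5 ] [  0.12 -52.82  16.04] 14.02
-0.5 [ 0.35 -1.33  5.31] [  0.08 -48.41  16.03] 14.42
4.0 [ 0.04 -1.46  5.35] [  0.11 -44.04  16.03] 14.82
8.5 [ 0.33 -1.01  6.48] [  0.07 -39.55  16.02] 15.22
```

View pics/sl_side.png

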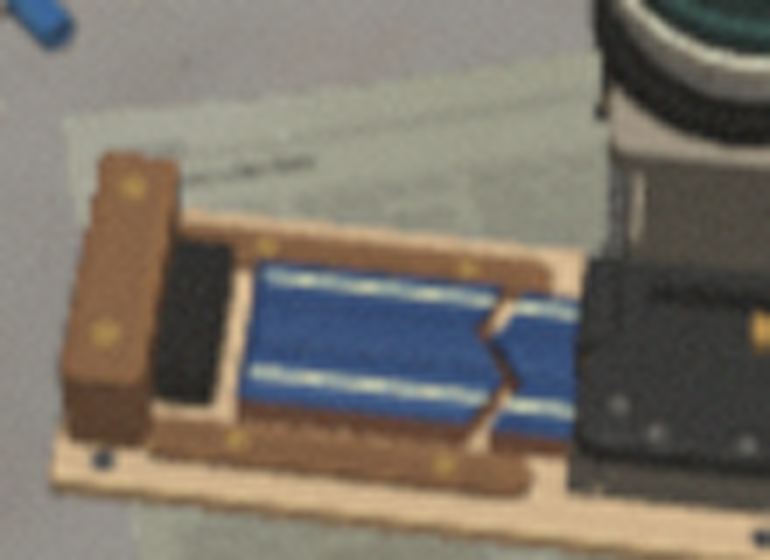

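View pics/sl_top.png

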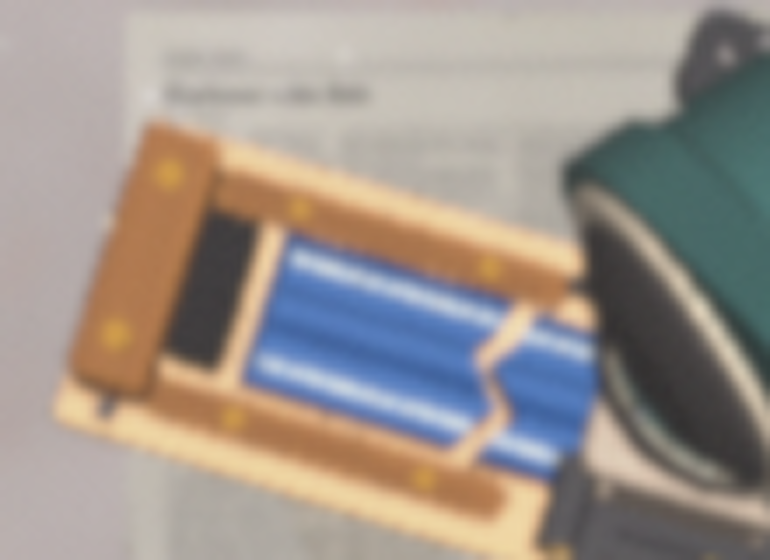

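The rail entry is clean, the break faces its mate with about a 4 mm gap at (490,360), and forces are low. I'll reduce the downforce and continue in small steps.

Run:
```python
from h import *
import json
f0,_,y=json.load(open('s.json')); f0=np.array(f0)
z=16.1
while y<29:
    y+=1
    robot.servo_line(loc(CR,(0,y-D,z)),feed=15)
    f,_=force(4); d=f-f0; c,o=cpos(); print(y,d.round(2),c.round(2),round(o['grip_width']*92,1),round(o['t'],2))
    if d[1]<-6 or abs(d[0])>5: print('stop');break
    if d[2]>4: z+=.1
    if d[2]<1: z-=.1
json.dump([list(f0),z,y],open('s.json','w'))
for c in("side","top"):
    im=viewer.read_camera(c)
    x0,y0=(285,195) if c=="side" else (285,182)
    cv2.imwrite(f"pics/cl_{c}.png",cv2.resize(im[y0:y0+80,x0:x0+110,::-1],None,fx=7,fy=7,interpolation=2))
```

```text
9.5 [ 0.08 -2.13  5.6 ] [-1.000e-02 -3.869e+01  1.604e+01] 47.7 15.63
10.5 [ 0.46 -1.58  3.45] [ -0.14 -37.3   16.05] 47.5 15.95
11.5 [-0.12 -0.24  2.45] [ -0.24 -36.17  16.03] 47.7 16.27
12.5 [0.04 0.11 1.52] [ -0.24 -35.15  16.06] 47.7 16.58
13.5 [0.07 0.15 0.38] [ -0.15 -34.36  16.09] 48.2 16.9
14.5 [-0.01 -0.37  0.27] [ 3.000e-02 -3.345e+01  1.609e+01] 47.7 17.22
15.5 [ 0.13 -1.03  1.23] [  0.11 -32.45  16.07] 47.9 17.53
16.5 [ 0.52 -0.91  2.01] [  0.09 -31.35  16.07] 47.7 17.85
17.5 [ 0.24 -1.14  2.79] [ 2.000e-02 -3.041e+01  1.604e+01] 47.7 18.17
18.5 [-0.04 -1.35  3.36] [  0.06 -29.42  16.06] 48.3 18.48
19.5 [ 0.11 -1.77  3.33] [  0.05 -28.46  16.04] 47.5 18.8
20.5 [ 0.49 -1.96  4.2 ] [  0.03 -27.5   16.02] 47.6 19.12
21.5 [ 0.17 -3.25  3.26] [  0.06 -26.73  16.06] 47.4 19.43
22.5 [ 0.72 -4.58  4.16] [  0.1  -26.02  16.05] 47.5 19.75
23.5 [ 0.86 -4.67  3.34] [  0.04 -25.07  16.04] 47.6 20.07
24.5 [ 0.68 -5.62  3.86] [  0.1  -24.64  16.07] 47.6 20.38
25.5 [ 0.03 -6.67  4.51] [  0.1  -24.17  16.03] 47.7 20.7
stop
```

View pics/cl_side.png

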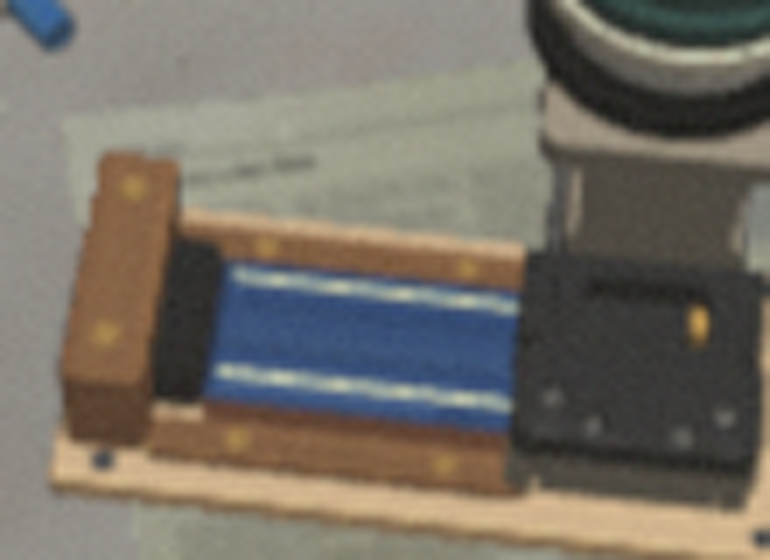

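View pics/cl_top.png

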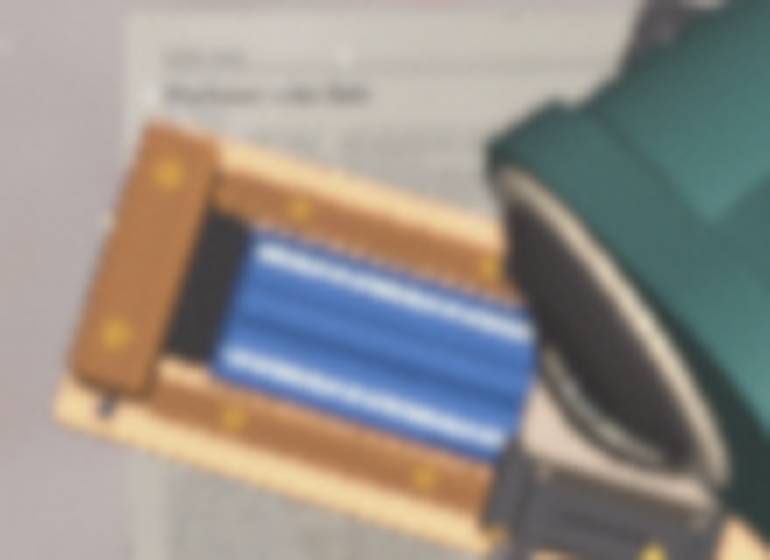

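The break is closed with the cream lines continuous, and the pad is touched and starting to squeeze, from (240,220) to (205,395). Ramping up to about 10 N on the pad.

Run:
```python
from h import *
import json
f0,z,y=json.load(open('s.json')); f0=np.array(f0)
z=16.2
for i in range(22):
    f,_=force(8); d=f-f0; c,o=cpos(); print(round(y,2),d.round(2),c.round(2),round(o['grip_width']*92,1),round(o['t'],2))
    e=11.0+d[1]
    if abs(e)<0.5 and i>3 and d[2]<4.5: break
    y+=float(np.clip(e/3,-.6,.8))
    if d[2]>3.5: z+=.1
    if d[2]<1: z-=.1
    robot.servo_line(loc(CR,(0,y-D,z)),feed=15)
json.dump([list(f0),z,y],open('s.json','w'))
```

```text
25.5 [ 0.48 -7.03  5.07] [  0.09 -24.17  16.05] 47.5 20.93
26.3 [ 0.47 -7.41  4.46] [  0.09 -23.71  16.07] 47.6 21.32
27.1 [ 0.61 -8.19  4.37] [  0.08 -23.23  16.08] 47.5 21.7
27.9 [ 0.31 -8.71  3.8 ] [  0.03 -22.85  16.06] 47.8 22.08
28.66 [ 0.35 -9.38  3.59] [  0.03 -22.4   16.09] 47.8 22.47
29.2 [ 0.7  -9.6   3.25] [-1.000e-02 -2.211e+01  1.609e+01] 47.5 22.85
29.67 [ 0.82 -9.93  3.52] [ 2.000e-02 -2.203e+01  1.609e+01] 48.0 23.23
30.03 [  0.95 -10.27   3.15] [-1.000e-02 -2.174e+01  1.611e+01] 47.4 23.62
30.27 [  0.45 -10.63   3.  ] [ 2.000e-02 -2.173e+01  1.611e+01] 47.4 24.0
```

Run:
```python
from h import *
import json
f0,z,y=json.load(open('s.json')); f0=np.array(f0)
y+=0.4; robot.servo_line(loc(CR,(0,y-D,z)),feed=10)
for i in range(5):
    robot.hold(0.7)
    f,_=force(10,.03); d=f-f0; c,o=cpos(); print(round(y,2),d.round(2),c.round(2),round(o['grip_width']*92,1),round(o['t'],2))
for c in("side","top"):
    im=viewer.read_camera(c)
    x0,y0=(285,195) if c=="side" else (285,182)
    cv2.imwrite(f"pics/en_{c}.png",cv2.resize(im[y0:y0+80,x0:x0+110,::-1],None,fx=7,fy=7,interpolation=2))
    cv2.imwrite(f"pics/en_{c}_full.png",im[:,:,::-1])
```

```text
30.67 [  0.94 -11.4    3.8 ] [ 1.000e-02 -2.143e+01  1.611e+01] 48.0 25.28
30.67 [  0.71 -11.33   3.72] [ 2.000e-02 -2.151e+01  1.612e+01] 47.7 26.32
30.67 [  0.93 -11.22   3.62] [ 2.000e-02 -2.148e+01  1.612e+01] 47.7 27.35
30.67 [  0.56 -11.28   3.91] [ -0.   -21.52  16.11] 47.7 28.38
30.67 [  0.85 -11.19   4.03] [  0.05 -21.52  16.11] 47.4 29.42
```

View pics/en_side.png

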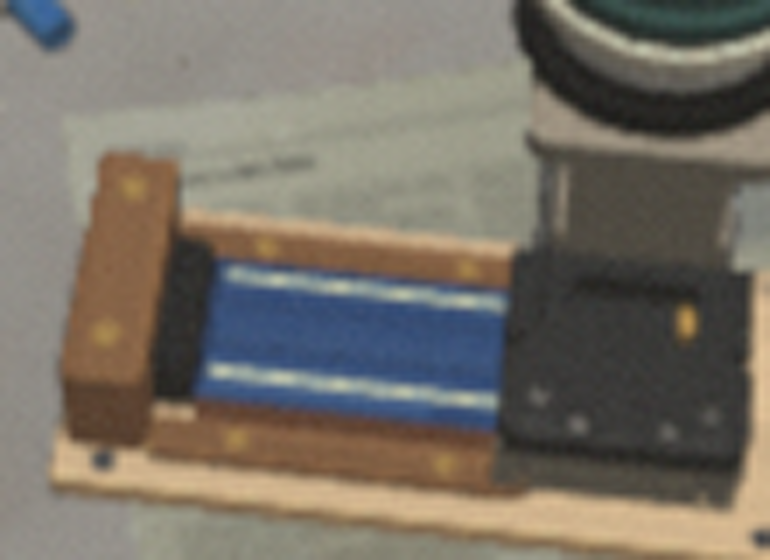

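View pics/en_top.png

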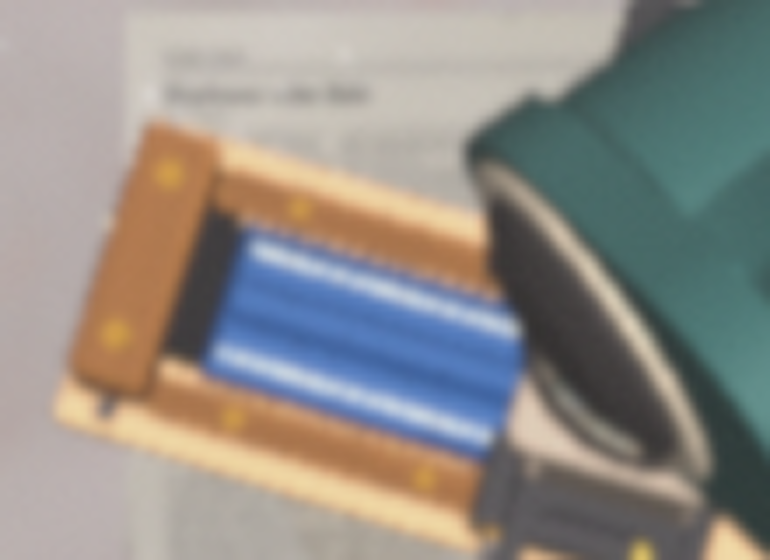

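View pics/en_side_full.png

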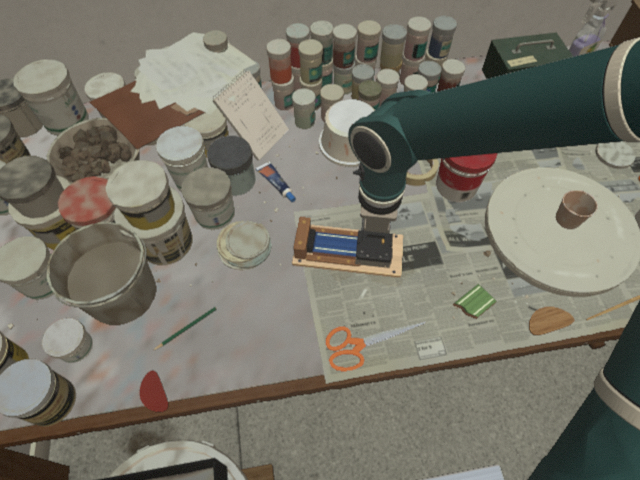

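The break stays closed, and the pad has gone from about 57 to 36 crop pixels thick, roughly 6–7 mm of squeeze. The push held at 11.2–11.4 N including about 1.3 N of sliding friction for over 4 s, and nothing else in view has moved.

Run:
```python
from h import *
robot.job_done()
```

```text
the job is handed in; nothing more can be done
```

The tile's break is closed in the cradle, and the arm is still holding the loose half and pressing it against the rubber pad. I handed the job in about 29 s in, out of the 58 s allowed.

- **Pick-up:** I took the loose blue half, not the green one, at a 30 N grip setting. I held it 48 mm behind its break instead of at its middle (40 mm), so the fingers stayed clear of the rail noses.
- **Laying and sliding:** I laid it flat in the open part of the channel and slid it in between the rails. The sideways force stayed under 1 N along the slide.
- **Push:** the force along the tile held steady at 11.2–11.4 N for more than 4 s. About 1–2 N of that is friction on the channel floor, so roughly 9.5–10 N reaches the pad. By arm travel the pad is squeezed about 6.1 mm, and by the pictures about 6–7 mm. The downward force was about 4 N.
- **Last pictures:** the cream lines run straight across the closed break. I saw no other object moved, although the arm hides part of the masking tape in the last side view.
- **Disagreement:** the two cameras differed by 3–4 mm along the table's y direction, so I averaged them. When I checked the two halves against each other at the cradle, they lined up to under about 1 mm in both views.

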